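# Unbolt the guard hatch and hold it at the stay setting

## Task

On the guarded axis unit, push the slide bolt of the clear hatch back by its knob until it snaps into its open detent, and only then lift the hatch by its bridge handle until the clamp stud on its side lines up with the point of the index rider on the quadrant. Finish while holding the hatch still there by the handle with the gripper, so that a colleague can tighten the clamp: nothing else carries it and it falls if let go. Do not shift the index rider, and leave the carton, bottle and wrench where they are.

Things in the scene. Friction and masses are not known exactly. Their poses are not given: they have to be found in the camera images.
- unit: guarded linear-axis unit, fixed on the bench: box of 20 mm aluminium profile with grey panels, 240 deep (x) x 350 wide (y) x 120 mm high, clear hatch on top, slotted steel quadrant plate upright on its right side, rising to 280 mm over the bench. Origin: centre of its underside; front (-x) faces the robot, +y is its left, z up. Place and yaw vary (up to 0.35 rad either way)
- hatch (a joint): hatch angle in rad: 0 shut and level, grows as its front (unit's -x) edge is lifted, free to 1.1. Frame of 20 mm profile with clear panel, 330 wide x 215 mm deep, 0.5 to 0.9 kg in all, hinged along its far (+x) edge, top face 140 mm above the bench. Falls shut if let go; cannot lift while the bolt is in its keeper
- hatch_hinge (a point): point on the hinge axis in the middle of the hatch's width, 130 mm above the bench. Axes turn with the hatch: y along the hinge axis (unit's +y), -x along the hatch to its front edge, z normal to it
- hatch_handle: bridge handle on the hatch's front edge: round black 12 mm sleeve, 94 mm long, along y on a steel bow with legs 105 mm apart, 32 mm clear under it. Origin: middle of the sleeve, 38 mm over the hatch's top face, at -200, -32.5, +48 mm (x, y, z) from hatch_hinge. The sleeve revolves freely, so grip across it from above; it turns in the bow as the hatch swings
- bolt (a joint): position of the steel slide bolt in m: 0 fully shot to the left (+y) into the keeper, 0.030 fully back; starts at 0 to 0.006. It slides to the hatch's -y with 1 to 2 N, up to about 13 N over the sprung ball's ridge from 0.020 to 0.026; from 0.027 it snaps by itself to its stop at 0.030 and stays. It leaves the keeper at 0.022
- bolt_knob (a point): middle of the bolt's upright round knob, 16 mm diameter, 26 mm tall, on the hatch's front edge in line with the handle and left (+y) of it; this point is 33 mm over the hatch's top face. Left of it, 19 mm from its middle when shot, stands a guide 18 mm high over that face and 12 mm further the keeper, 21 mm high; above them the space is free
- index_tip (a point): point of the index rider, a dark steel clip 24 mm wide with a small thumbscrew, held by friction on the outer rim of the slotted quadrant on the unit's right (-y) side. Tip 140 mm from the hinge axis, 182 mm to the unit's -y. Seen from the hinge axis its angle over level is 0.45 to 0.85 rad, varying: the hatch angle to set. Axes: as hatch_hinge's at that angle
- hatch_stud (a point): axis of the steel clamp stud (10 mm thick, black nut of 22 mm diameter outside) that sticks out of the hatch's right (-y) side through the quadrant's slot, 130 mm from the hinge axis and 182 mm to -y. Axes as the hatch's
- carton: bystander: kraft carton 110 x 75 x 60 mm, origin at the centre of its underside
- bottle: bystander: red bottle of thread-locker with white cap, 34 mm diameter, 105 mm high, origin at the centre of its underside
- wrench: bystander: flat steel wrench 170 mm long, lying on the bench in front of the unit

How it is judged (in metres and radians):
On the way, in this order (a step that is already met when the one before it is completed fails the run):
1. the bolt is pushed back into its open detent while the hatch is still shut (value of joint bolt above 0.0275 m and value of joint hatch below 0.06 rad), for 0.2 s.
2. the hatch is lifted by its handle to the index (angle between the x axis of hatch_stud and the x axis of index_tip, either way round below 0.06 rad and contact force between the fingers and hatch_handle above 1 N), for 0.2 s.
At the end, for the whole second after the job is handed in: the hatch stands still within 0.06 rad (about 3.5 degrees, 8 mm at the stud) of the index, held by the fingers on its handle (over 1 N), with the bolt in its open detent (over 27.5 mm back) (all of step 2 and velocity of joint hatch between -0.05 and 0.05 rad/s and value of joint bolt above 0.0275 m); the arm keeps its last pose, push and grip.
It fails at once if the index rider is shifted by more than 6 mm (distance of index_tip from where it was at the start of the episode above 0.006 m).
It fails at once if the carton, bottle or wrench is pushed more than 25 mm away (distance of any of carton, bottle, wrench from where it was at the start of the episode above 0.025 m).
It also fails if it takes over 58 s, if anything falls off the work surface, if the arm or the gripper's body presses on something with over 40 N, if the wrist force passes 120 N, or if a joint passes its speed limit or range.

## Robot

A 6-joint arm with a two-finger parallel gripper is mounted at the origin on the work surface. World frame = base frame: x ahead of the robot, y to its left, z up, the work surface at z = 0. Lengths are in mm, angles in rad, forces in N, time in s.
With the tool pointing down it reaches from about 300 to 775 mm from the base axis. Payload 14.6 kg.
Tool frame: the origin (TCP) lies between the finger pads; the fingertips stand manip.tip_reach ahead of it and the grasp point (between the pads) lies 5 mm behind it (manip.tip_reach is the distance from the TCP to the fingertips, in mm); z points along the fingers, y is the line along which they close (so a half turn about z gives the same grasp; the last joint's range is limited). The gripper opens to 94 mm and grips with 3 to 60 N. Pads are 16 mm wide; open, the fingers measure 119 mm over their backs; the gripper's body (75 mm by 177 mm) begins 78 mm behind the grasp point.
Start: joints at [1.133, 0.3, 1.521, -0, 1.321, -0.067], TCP at [199.295, 512.612, 219.446] pointing down, gripper open.
Joint ranges: [-3.03, 3.03], [-0.79, 2.21], [0.23, 2.52], [-1.04, 4.18], [0, 3.07], [-2.55, 2.55]. Speed limits (rad/s): [2.22, 2.22, 2.57, 3.14, 3.14, 3.14].

## Interface

Orientations are given as [roll, pitch, yaw] about the fixed x, y, z axes, in that order (R = Rz(yaw) Ry(pitch) Rx(roll)).
In Python, from cell import manip gives the robot as it stands. The module is installed in compiled form; this text tells all that it offers.
- The arm moves only by the shell command python3 -m creep 'ROWS' [FORCE]. ROWS is JSON, a list of rows, each a list of 3 entries, a list of its own where there are three numbers: the opening, from -1 (shut) to 1 (fully open), then the shift along the tool's x, y, z in cm, then the turn about the tool's z in units of 5 degrees (1.0 is 5 degrees). In form: [[grip, [tx, ty, tz], roll], ...]. A call has 1 to 12 rows; each row is the pose to reach, as a shift and turn from the pose commanded when the call began, along the tool's axes at that moment; what a row does not reach only later rows make up. A row lasts 1/10 s, in which the tool goes at most 50 mm and 8.59 degrees, less where a joint would pass 70% of its speed; a pose out of reach is approached as far as the arm can. A call with a gripper value outside its range is refused whole. The fingers move at their own pace and stop on an object; FORCE is the grip in N (left out, the last holds). Time passes only in rows, so rows that repeat a pose let the fingers close. It gives the time, the measured TCP pose, the force, the opening and the grip force at its end, in the units of the state.
- manip.read_state(): the state, without advancing time (a new reading comes with each control period).
- manip.camera(name): name is "side" or "top" or "wrist"; returns the picture (400x640x3 uint8, red, green, blue); there is no depth.
- manip.camera_params(name): a dict with "fovy" (degrees; the focal length in pixels is half the picture's height over the tangent of half this angle, whatever the lens; pixels are square), "cx", "cy" (the principal point, pixels), "origin" and "attitude" of the camera in the world. Camera axes: x right, y down, z forward; pixel columns grow to the right and rows downward; lengths in mm; the calibration is good to about 2 mm. The wrist camera is an equidistant fisheye: a pixel r from the principal point sees the ray r / f radians off the axis. A picture is of the moment at which its call begins: read the wrist's pose just before it. camera_params takes no time and is no camera call; for the wrist camera it gives the pose at the moment of the call.
- manip.sign_off(): hands the job in; it is judged then, once.
The state is a dict: "clock": time; "joints": joint angles; "qd": joint speeds; "effort": joint torques, N m; "eef_pos": TCP position; "eef_rot": TCP orientation; "wrist_force": force on the tool from outside, world axes, zero at the start; "moment": the same for the moment, N m; "finger_gap": finger opening in mm; "finger_force": force on a finger pad.
Only numpy, scipy, OpenCV 4.12 (cv2) and the standard library are available. Lean on these libraries where they do the work, as an engineer would, in place of code of your own. Each camera call takes 0.05 s, during which the arm holds its last target. There are 200 camera calls.

## Working session

There is one attempt and no reset: what is moved stays moved. The work goes in short steps, Python scripts to look and compute and a shell command to move; the robot and the scene stay as the last step left them, time stands still between calls to the robot, and variables do not carry over. Pictures are saved under pics/ and viewed, at most 10 in all, crops included, and the job is handed in when it is done.

```bash
mkdir -p pics
python3 - <<'E'
from cell import manip
import cv2
print(manip.tip_reach); s=manip.read_state(); print(s['eef_pos'],s['eef_rot'],s['clock'])
for n in ['top','side','wrist']:
    print(n,manip.camera_params(n)); cv2.imwrite(f'pics/{n}0.png',manip.camera(n)[:,:,::-1])
E
```

```text
14.0
[199.19723989 512.38894047 218.87879   ] [-3.14041551e+00 -2.08006035e-05  2.77082227e+00] 0.0
top {'fovy': 53.32305119268871, 'cx': 317.00278199676427, 'cy': 202.65685176442565, 'origin': array([ 493.35762984,   17.40653511, 1054.45603194]), 'attitude': array([-3.05768636,  0.00546913, -1.56636398])}
side {'fovy': 50.71747146784076, 'cx': 314.6008252417955, 'cy': 199.80434291603882, 'origin': array([ 380.04804635, -635.91167498,  990.39184082]), 'attitude': array([-2.47298122,  0.01048725, -0.31033415])}
wrist {'fovy': 65.70646984690485, 'cx': 320.6575561672061, 'cy': 199.00810774129855, 'origin': array([128.26509634, 540.86671945, 383.88586596]), 'attitude': array([2.87441960e+00, 3.49701496e-04, 1.19992439e+00])}
```

View pics/top0.png

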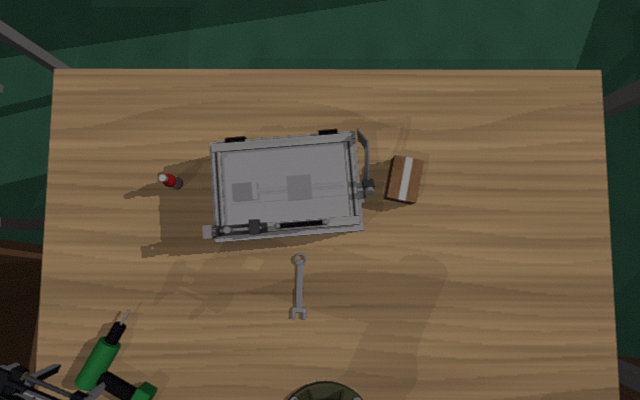

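View pics/side0.png

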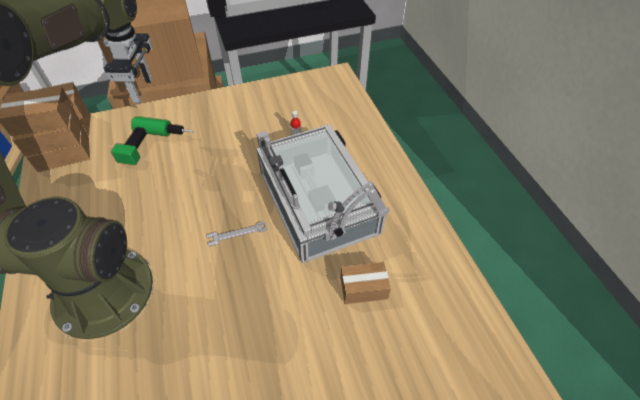

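Run:
```python
import cv2,numpy as np
t=cv2.imread('pics/top0.png')[125:250,195:385]; s=cv2.imread('pics/side0.png')[120:265,245:395]
t=cv2.resize(t,None,fx=4,fy=4,interpolation=cv2.INTER_CUBIC); cv2.imwrite('pics/tc.png',t)
s=cv2.resize(s,None,fx=4,fy=4,interpolation=cv2.INTER_CUBIC); cv2.imwrite('pics/sc.png',s)
```

```text
(no output)
```

View pics/tc.png

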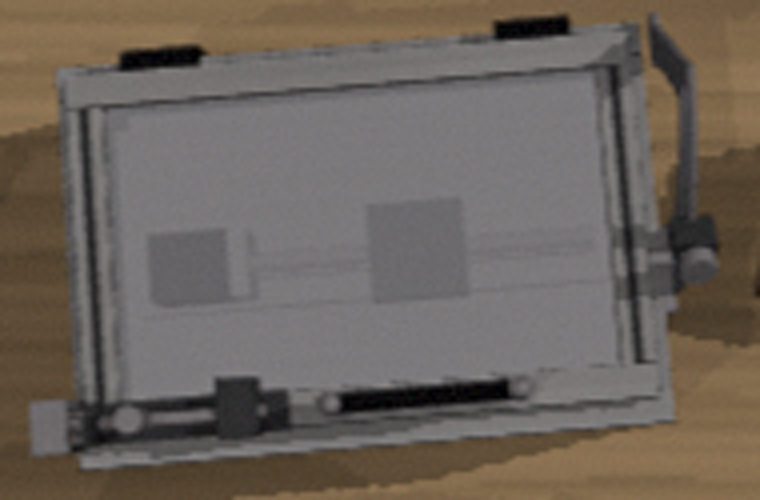

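View pics/sc.png

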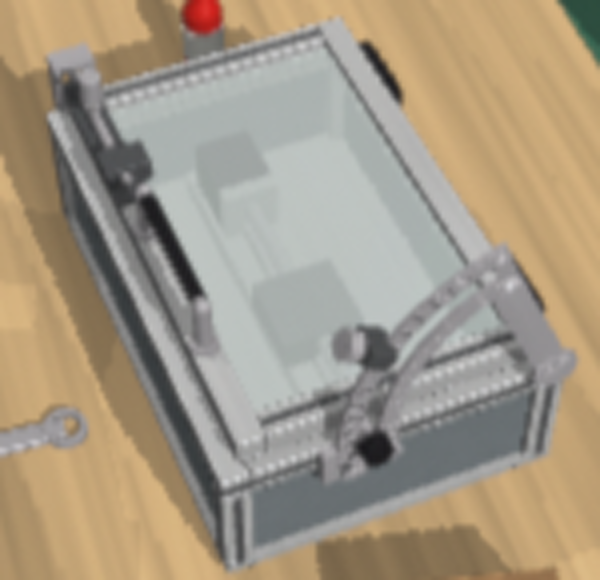

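```bash
cat > h.py <<'E'
import numpy as np, cv2
from scipy.spatial.transform import Rotation as R
from cell import manip
def ray(n,px,p=None):
    p=p or manip.camera_params(n); f=200/np.tan(np.radians(p['fovy'])/2)
    d=np.array([px[0]-p['cx'],px[1]-p['cy']])/f
    if n=='wrist':
        r=np.hypot(*d); v=np.r_[d*np.sin(r)/max(r,1e-9),np.cos(r)]
    else: v=np.r_[d,1]
    return p['origin'],R.from_euler('xyz',p['attitude']).apply(v)
def plane(n,px,pt,nrm,p=None):
    o,v=ray(n,px,p); return o+v*((pt-o)@nrm)/(v@nrm)
def atz(n,px,z,p=None): return plane(n,px,np.array([0,0,z]),np.array([0,0,1.]),p)
def shift(target,yaw_units=None):
    s=manip.read_state(); return R.from_euler('xyz',s['eef_rot']).inv().apply(np.array(target)-s['eef_pos'])/10
E
python3 - <<'E'
from h import *
T=lambda x,y:(195+(x+.5)/4-.5,125+(y+.5)/4-.5)
S=lambda x,y:(245+(x+.5)/4-.5,120+(y+.5)/4-.5)
a=atz('top',T(338,400),178);b=atz('top',T(512,390),178);k=atz('top',T(126,416),186)
print('sleeve',a,b,np.linalg.norm(a-b),(a+b)/2,'knob',k)
print('side handle',atz('side',S(148,198),178),atz('side',S(200,292),178))
# yaw from hatch far-edge/front edges
e1=atz('top',T(60,80),140);e2=atz('top',T(635,38),140);d=a-b
print('yaw far edge',np.arctan2(-(e1-e2)[0],(e1-e2)[1]),'handle',np.arctan2(-d[0],d[1]), 'knob-handle',np.arctan2(-(k-b)[0],(k-b)[1]))
yaw=np.arctan2(-(k-b)[0],(k-b)[1]); U=np.array([np.cos(yaw),np.sin(yaw),0]);V=np.array([-np.sin(yaw),np.cos(yaw),0])
H=(a+b)/2+200*U+32.5*V; H[2]=130; print('hinge',H)
for q in [(375,348),(350,343),(375,450)]:
    w=plane('side',S(*q),H-182*V,V)-H; print(q,-w@U,w[2],np.arctan2(w[2],-w@U),np.hypot(w@U,w[2]))
E
```

```text
sleeve [518.23843794 105.61021542 178.        ] [524.1386592    9.97315474 178.        ] 95.81889159915912 [521.18854857  57.79168508 178.        ] knob [508.81223801 220.23417437 186.        ]
side handle [517.43040707 101.79580256 178.        ] [527.67167351  15.10869978 178.        ]
yaw far edge 0.07725383197547045 handle 0.061615785656800176 knob-handle 0.07276366691065637
hinge [718.29659406 104.74558166 130.        ]
(375, 348) 126.249335538088 84.31791728169549 0.5888339774936515 151.81701452252173
(350, 343) 142.29736375023117 97.02015801442553 0.5984151907937696 172.22500048311716
(375, 450) 122.2836765277339 -23.27529706062819 -0.18808867551182606 124.47906249004266
```

```bash
python3 -c "
from h import *
print(shift([507,243,235]))"
```

```text
[-38.45074932 -13.96448331  -1.58854406]
```

```bash
python3 -m creep '[[-1,[-4,-1.4,-1.6],1.2],[-1,[-8,-2.8,-1.6],2.6],[-1,[-12,-4.2,-1.6],4],[-1,[-16,-5.6,-1.6],5.4],[-1,[-20,-7,-1.6],6.8],[-1,[-24,-8.4,-1.6],8.2],[-1,[-28,-9.8,-1.6],9.6],[-1,[-32,-11.2,-1.6],11],[-1,[-35,-12.8,-1.6],12],[-1,[-38.5,-14,-1.6],12.9],[-1,[-38.5,-14,-1.6],12.9],[-1,[-38.5,-14,-1.6],12.9]]' 20
python3 - <<'E'
from h import *
p=manip.camera_params('wrist');im=manip.camera('wrist'); s=manip.read_state();print(s['eef_pos'],s['eef_rot'],s['finger_gap'],p)
cv2.imwrite('pics/w1.png',im[:,:,::-1])
import json;json.dump({k:np.array(v).tolist() for k,v in p.items()},open('w1.json','w'))
E
```

```text
clock: 1.35
eef_pos: [507.5, 242.2, 235.0]
eef_rot: [-3.141, 0.0, 1.644]
wrist_force: [0.4, -0.1, 0.1]
finger_gap: 2.0
finger_force: 0.0
[507.03215153 242.84308313 235.19032855] [-3.14095392e+00  2.76837482e-05  1.64576307e+00] 0.5603042375440717 {'fovy': 65.70646984690485, 'cx': 320.6575561672061, 'cy': 199.00810774129855, 'origin': array([502.70949295, 319.46367683, 399.91669002]), 'attitude': array([2.87437700e+00, 1.30319654e-03, 7.36091247e-02])}
```

View pics/w1.png

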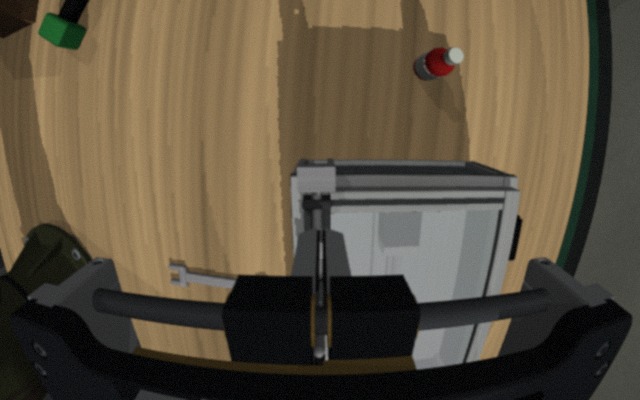

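```bash
python3 -m creep '[[-1,[0.2,0,2],0],[-1,[0.2,0,4],0],[-1,[0.2,0,5.5],0],[-1,[0.2,0,5.5],0],[-1,[0.2,0,5.5],0]]'; python3 -m creep '[[-1,[-0.3,0,0],0],[-1,[-0.6,0,0],0],[-1,[-0.9,0,0],0],[-1,[-1.2,0,0],0],[-1,[-1.2,0,0],0]]'
python3 - <<'E'
from h import *
im=manip.camera('top'); cv2.imwrite('pics/t1.png',cv2.resize(im[190:260,190:340,::-1],None,fx=5,fy=5,interpolation=cv2.INTER_CUBIC))
E
```

```text
clock: 1.9
eef_pos: [506.9, 245.3, 181.1]
eef_rot: [3.141, -0.0, 1.647]
wrist_force: [0.7, 0.4, -0.2]
finger_gap: 0.8
finger_force: 0.0
clock: 2.4
eef_pos: [508.2, 232.2, 180.6]
eef_rot: [3.141, -0.0, 1.645]
wrist_force: [-0.4, -0.4, 0.7]
finger_gap: 0.8
finger_force: 0.0
```

View pics/t1.png

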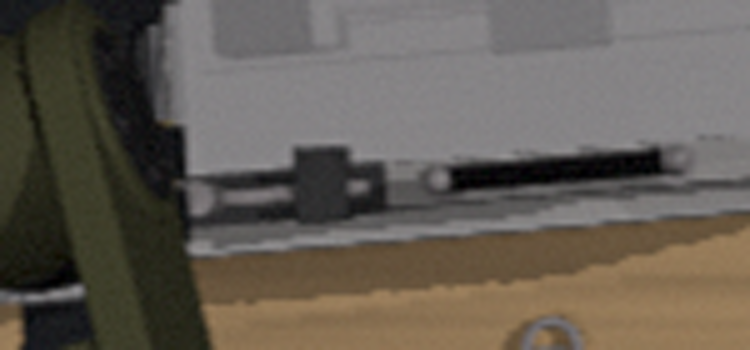

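```bash
python3 -m creep '[[-1,[-0.3,0,0],0],[-1,[-0.6,0,0],0],[-1,[-0.9,0,0],0],[-1,[-1.1,0,0],0]]'; for i in 1 2; do python3 -m creep '[[-1,[-0.2,0,0],0],[-1,[-0.4,0,0],0],[-1,[-0.4,0,0],0]]'; done
python3 - <<'E'
from h import *
im=manip.camera('top'); im=im[190:260,190:340,::-1]; cv2.imwrite('pics/t2.png',cv2.resize(im,None,fx=5,fy=5,interpolation=cv2.INTER_CUBIC))
E
```

```text
clock: 2.85
eef_pos: [509.0, 221.4, 180.4]
eef_rot: [3.142, 0.0, 1.645]
wrist_force: [0.0, 1.2, 1.1]
finger_gap: 0.3
finger_force: 0.5
clock: 3.15
eef_pos: [509.3, 218.2, 180.5]
eef_rot: [3.141, -0.001, 1.645]
wrist_force: [1.3, 4.3, 0.2]
finger_gap: 0.5
finger_force: 2.2
clock: 3.45
eef_pos: [509.5, 213.5, 180.4]
eef_rot: [-3.141, 0.0, 1.645]
wrist_force: [0.1, -0.6, 0.1]
finger_gap: 0.8
finger_force: 0.0
```

View pics/t2.png

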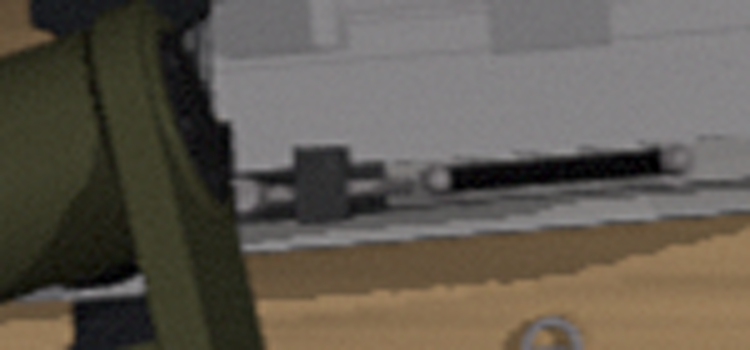

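```bash
python3 -m creep '[[-1,[0.3,0,-2],0],[-1,[0.3,0,-4],0],[-1,[0.3,0,-7],0],[0,[-4,0.4,-7],0],[0,[-8,0.8,-7],0],[0,[-12,0.5,-7],0],[0.3,[-15,0.3,-7],0],[0.3,[-15.5,0.2,-7],0],[0.3,[-15.5,0.2,-7],0],[0.3,[-15.5,0.2,-7],0]]'
python3 - <<'E'
from h import *
im=manip.camera('top')[140:260,190:390,::-1]; im2=manip.camera('side')[120:265,245:395,::-1]
print(shift([521.5,58,173]))
a=cv2.resize(im,None,fx=4,fy=4,interpolation=cv2.INTER_CUBIC)[:, :400]; b=cv2.resize(im2,(400,387))
cv2.imwrite('pics/t3.png',np.hstack([a[:387],b]) if a.shape[0]<480 else np.hstack([a[93:480],b]))
E
```

```text
clock: 4.5
eef_pos: [523.0, 60.0, 250.4]
eef_rot: [-3.142, -0.0, 1.645]
wrist_force: [0.6, 0.1, 0.1]
finger_gap: 53.1
finger_force: 0.0
[-0.22060745 -0.16519584  7.73649118]
```

View pics/t3.png

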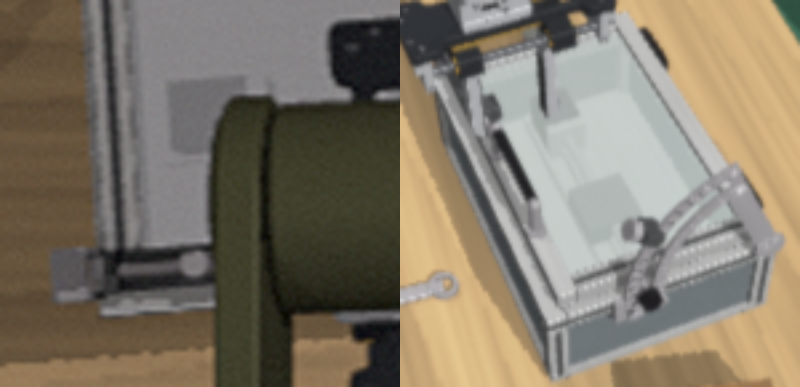

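```bash
python3 -m creep '[[0.3,[-0.2,-0.15,2],0],[0.3,[-0.2,-0.15,4],0],[0.3,[-0.2,-0.15,6],0],[0.3,[-0.2,-0.15,7.7],0],[0.3,[-0.2,-0.15,7.7],0],[-1,[-0.2,-0.15,7.7],0],[-1,[-0.2,-0.15,7.7],0],[-1,[-0.2,-0.15,7.7],0],[-1,[-0.2,-0.15,7.7],0],[-1,[-0.2,-0.15,7.7],0],[-1,[-0.2,-0.15,7.7],0]]' 40
python3 - <<'E'
from h import *
s=manip.read_state();print(s['eef_pos'],s['finger_gap'],s['finger_force'],s['wrist_force'])
for th in np.linspace(0,.8,9):
    x=200-(200*np.cos(th)-48*np.sin(th)); z=200*np.sin(th)+48*np.cos(th)-48
    print(round(th,2),'ty %.2f tz %.2f'%(x/10,-z/10))
E
```

```text
clock: 5.7
eef_pos: [521.7, 57.2, 173.6]
eef_rot: [3.141, 0.0, 1.645]
wrist_force: [-0.5, -0.8, 1.0]
finger_gap: 16.7
finger_force: 0.0
[521.73191726  57.16954307 173.59399067] 16.669181188516777 0.0 [-0.46301186 -0.80918814  1.01544015]
0.0 ty 0.00 tz -0.00
0.1 ty 0.58 tz -1.97
0.2 ty 1.35 tz -3.88
0.3 ty 2.31 tz -5.70
0.4 ty 3.45 tz -7.41
0.5 ty 4.75 tz -9.00
0.6 ty 6.20 tz -10.45
0.7 ty 7.80 tz -11.76
0.8 ty 9.51 tz -12.89
```

```bash
python3 -m creep '[[-1,[0,0,0],0],[-1,[0,0,0],0],[-1,[0,0,0],0],[-1,[0,0,0],0]]'; python3 -m creep '[[-1,[0,0.25,-1],0],[-1,[0,0.58,-1.97],0],[-1,[0,0.58,-1.97],0],[-1,[0,0.58,-1.97],0]]'
```

```text
clock: 6.1
eef_pos: [519.9, 57.0, 173.0]
eef_rot: [-3.136, 0.0, 1.645]
wrist_force: [-15.0, -1.7, 4.5]
finger_gap: 10.6
finger_force: 40.0
clock: 6.5
eef_pos: [525.6, 57.5, 192.5]
eef_rot: [-3.136, -0.0, 1.645]
wrist_force: [-15.2, -0.2, 1.7]
finger_gap: 10.6
finger_force: 40.0
```

```bash
python3 -m creep '[[-1,[0,0.1,-0.95],0],[-1,[0,0.6,-1.9],0],[-1,[0,1.05,-2.85],0],[-1,[0,1.55,-3.75],0],[-1,[0,2.1,-4.6],0],[-1,[0,2.7,-5.45],0],[-1,[0,3.3,-6.25],0],[-1,[0,4.0,-7.0],0],[-1,[0,4.7,-7.8],0],[-1,[0,4.7,-7.8],0],[-1,[0,4.7,-7.8],0],[-1,[0,4.7,-7.8],0]]'
python3 - <<'E'
from h import *
im2=manip.camera('side')[100:250,260:400,::-1]; s=manip.read_state()
print(s['eef_pos'],s['wrist_force'],s['finger_gap'])
cv2.imwrite('pics/s4.png',cv2.resize(im2,None,fx=4,fy=4,interpolation=cv2.INTER_CUBIC))
E
```

```text
clock: 7.7
eef_pos: [574.6, 61.6, 271.1]
eef_rot: [-3.141, -0.001, 1.645]
wrist_force: [2.2, 5.4, -6.4]
finger_gap: 11.4
finger_force: 40.0
[574.59508045  61.60240032 271.07593904] [ 1.31344329  6.75383926 -7.33961692] 10.859057118536274
```

View pics/s4.png

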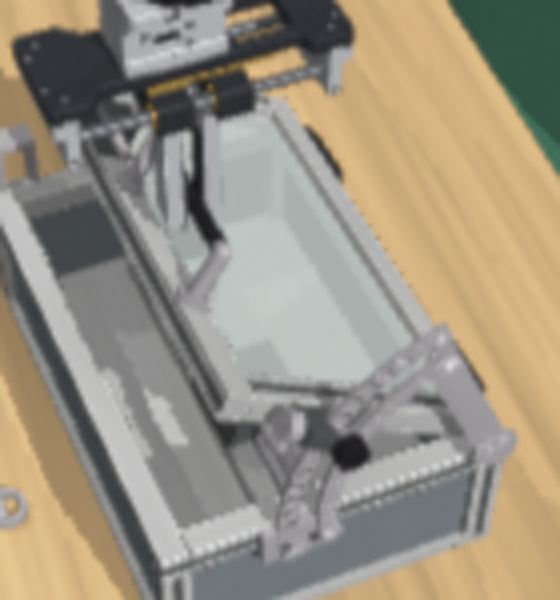

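Run:
```python
from h import *
T=lambda x,y:(195+(x+.5)/4-.5,125+(y+.5)/4-.5)
S=lambda x,y:(245+(x+.5)/4-.5,120+(y+.5)/4-.5)
yaw=.073;U=np.array([np.cos(yaw),np.sin(yaw),0]);V=np.array([-np.sin(yaw),np.cos(yaw),0])
H=np.array([519.7,57.8,130])+200*U+32.5*V
def tri(a,b):
    (o1,v1),(o2,v2)=ray('top',a),ray('side',b); v1/=np.linalg.norm(v1);v2/=np.linalg.norm(v2)
    k=np.linalg.lstsq(np.c_[v1,-v2],o2-o1,rcond=None)[0]; p,q=o1+k[0]*v1,o2+k[1]*v2
    return (p+q)/2,np.linalg.norm(p-q)
for a,b in [((699,264),(350,343)),((690,236),(378,348))]:
    P,e=tri(T(*a),S(*b)); w=P-H; print('rider',e,-w@U,w@V,w[2],'ang',np.arctan2(w[2],-w@U))
S4=lambda x,y:(260+(x+.5)/4-.5,100+(y+.5)/4-.5)
for off in (182,190,195,200,205):
    r=[]
    for q in (S(375,450),S4(350,450),S(375,348),S(350,343),S4(287,428),S4(322,428)):
        w=plane('side',q,H-off*V,V)-H; r+=[(round(np.arctan2(w[2],-w@U),3),round(np.hypot(w@U,w[2])))]
    print(off,r)
```

```text
rider 1.0172632903224224 141.37936762173683 -182.09425651857205 97.0848971533249 ang 0.6017423950351573
rider 2.6873165218919493 123.65619555209655 -180.8064039371478 81.71486509826678 ang 0.5839461088870331
182 [(np.float64(-0.192), 123), (np.float64(0.465), 113), (np.float64(0.593), 150), (np.float64(0.602), 171), (np.float64(0.578), 170), (np.float64(0.598), 145)]
190 [(np.float64(-0.082), 125), (np.float64(0.538), 122), (np.float64(0.64), 160), (np.float64(0.643), 181), (np.float64(0.621), 180), (np.float64(0.645), 156)]
195 [(np.float64(-0.015), 127), (np.float64(0.578), 129), (np.float64(0.666), 167), (np.float64(0.666), 187), (np.float64(0.645), 186), (np.float64(0.672), 162)]
200 [(np.float64(0.049), 130), (np.float64(0.614), 135), (np.float64(0.69), 173), (np.float64(0.688), 193), (np.float64(0.668), 192), (np.float64(0.697), 169)]
205 [(np.float64(0.111), 133), (np.float64(0.647), 142), (np.float64(0.713), 180), (np.float64(0.708), 200), (np.float64(0.689), 199), (np.float64(0.719), 175)]
```

```bash
python3 -m creep '[[-1,[0,0.15,-0.15],0],[-1,[0,0.3,-0.3],0],[-1,[0,0.3,-0.3],0],[-1,[0,0.3,-0.3],0],[-1,[0,0.3,-0.3],0],[-1,[0,0.3,-0.3],0],[-1,[0,0.3,-0.3],0]]'
python3 - <<'E'
from h import *
yaw=.073;U=np.array([np.cos(yaw),np.sin(yaw),0]);V=np.array([-np.sin(yaw),np.cos(yaw),0])
H=np.array([519.7,57.8,130])+200*U+32.5*V
def nut(im,c):
    x,y=c;m=(im[y-9:y+10,x-9:x+10].max(2)<45).astype(np.uint8)
    n,l,st,ce=cv2.connectedComponentsWithStats(m); i=1+st[1:,4].argmax(); return ce[i]+[x-9,y-9],st[i,4]
i0=cv2.imread('pics/side0.png')[:,:,::-1]; i1=manip.camera('side'); cv2.imwrite('pics/side5.png',i1[:,:,::-1])
for im,c in ((i0,(338,232)),(i1,(348,211))):
    p,a=nut(im,c)
    print(p,a,[(round(np.arctan2(w[2],-w@U),3),round(np.hypot(w@U,w[2]))) for off in (194,196,198) for w in [plane('side',p,H-off*V,V)-H]])
s=manip.read_state();print(s['eef_pos'],s['finger_force'],s['wrist_force'],s['qd'])
c=np.linalg.norm(s['eef_pos']-[519.9,57,173]);print(c,2*np.arcsin(c/411.4))
E
```

```text
clock: 8.45
eef_pos: [577.6, 61.8, 274.0]
eef_rot: [-3.141, -0.001, 1.646]
wrist_force: [3.1, 5.1, -7.5]
finger_gap: 11.3
finger_force: 40.0
[338.43589744 231.84615385] 39 [(np.float64(-0.019), 127), (np.float64(0.007), 128), (np.float64(0.033), 129)]
[347.5 212. ] 44 [(np.float64(0.574), 126), (np.float64(0.589), 129), (np.float64(0.604), 132)]
[577.57549084  61.82553194 274.00988615] 39.99689340591431 [ 2.58841496  5.90292178 -7.97667214] [-0.00085106  0.001904   -0.00108575 -0.00066768  0.00138153 -0.00101839]
116.4162578919339 0.5737906865798735
```

```bash
python3 -c "
from cell import manip
print(manip.sign_off())"
```

```text
the job is handed in; nothing more can be done
None
```

The slide bolt is open, and the gripper is holding the hatch still by its handle at about 0.58 rad, against a rider angle measured at about 0.59 (tolerance 0.06). The job is handed in, but the hand-in returned no verdict.

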